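# Press a circuit board home in its spring test fixture

### The job

On the electronics bench stand two grey test fixtures with spring-mounted plates; one carries a green circuit board, the other is empty. Pick up the hand presser (white round foot, blue handle), press its foot squarely down on the white ring in the middle of the green board until the sprung plate bottoms out level, and hold it down there for about a second. Then stand the presser upright back in the middle of its round black rest pad and let go.

Things in the scene. Friction and masses are not known exactly. Their poses are not given: they have to be found in the camera images.
- presser: Loose hand presser like a coffee tamper, about 0.25 kg, 87 mm high: flat white round foot, 56 mm across, 12 mm high; on it an upright plain round blue handle, 30 mm in diameter, 75 mm high. Origin at the centre of the foot's flat underside, z up along the handle. Starts upright on the rest pad, within 10 mm of its middle.
- board: Green circuit board 104 x 84 x 3 mm on an aluminium plate (116 x 96 mm) that floats on springs over a fixed grey block (130 x 110 mm, 30 mm high). Origin: centre of the board's top face, 56 mm above the table unpressed; z up, x along the long side. A white ring 64 mm across is printed round the centre; inside it the board is flat. The second fixture is the same but has no board.
- plate_travel (a joint): How far the sprung plate under the green board is pressed down, in m: 0 up, 0.012 at the bottom stop. It takes about 6 N to start and 11 N at the bottom, and springs back up when released. Pressed off-centre, the plate also rocks about its middle, up to 0.2 rad (1.5 N m per rad).
- rest_pad: Round black rubber pad, 100 mm across and 6 mm thick, fixed on the table. Origin at the centre of its underside; the top is 6 mm above it.

How it is judged:
By the outcome, as a careful person would: the job done as asked, in the order asked, and still so for the second after the job is handed in, with the robot touching nothing.
It also fails if it takes over 51 s, if anything falls off the work surface, if the arm or the gripper's body presses on something with over 40 N, if the wrist force passes 120 N, or if a joint passes its speed limit or range.

### The arm

A 6-joint arm with a two-finger parallel gripper is mounted at the origin on the work surface. World frame = base frame: x ahead of the robot, y to its left, z up, the work surface at z = 0. Lengths are in m, angles in degrees, forces in N, time in s.
With the tool pointing down it reaches from about 0.375 to 0.9 m from the base axis. Payload 3.1 kg.
Tool frame: the origin (TCP) lies on the centre line of the jaws, within the pads' length; the fingertips stand 17 mm ahead of it and the grasp point (between the pads) lies 2 mm behind it; z points along the fingers, y is the line along which they close (so a half turn about z gives the same grasp; the last joint's range is limited). The gripper opens to 87 mm and grips with 3 to 60 N. Pads are 19 mm wide; open, the fingers measure 117 mm over their backs; the gripper's body (75 mm by 190 mm) begins 51 mm behind the grasp point.
Start: joints at [-80.873, 30.224, 82.088, -0, 67.689, -10.227], TCP at [0.207, -0.59, 0.24] pointing down, gripper open.
Joint ranges: [-176.69, 176.69], [-43.24, 126.21], [12.49, 139.97], [-82, 262], [0, 151.66], [-163.58, 163.58]. Speed limits (degrees/s): [159.86, 159.86, 180, 180, 180, 180].

### API

Orientations are given as a 3x3 rotation matrix whose columns are the frame's x, y, z axes.
In Python, from rig import bot, imaging, finder gives the robot as it stands. The module is installed in compiled form; this text tells all that it offers.
- The arm moves only by the tool play_rows, never from a script. Its argument "motion" is a list that holds one entry, the list of rows, each a list of 6 numbers: the shift along the tool's x, y, z in shares of 0.3 m (1.0 is 0.3 m), then the turn, a rotation vector about the tool's x, y, z in parts of the range, where 1.0 means pi rad. In form: [[[dx, dy, dz, wx, wy, wz], ...]]. A call has 1 to 8 rows; each row is the pose to reach, as a shift and turn from the pose commanded when the call began, along the tool's axes at that moment; what a row does not reach only later rows make up. A row lasts 1/12 s, in which the tool goes at most 41.7 mm and 7.16 degrees, less where a joint would pass 70% of its speed; a pose out of reach is approached as far as the arm can. Shift and turn numbers lie between -1 and 1, and a call with a number outside is refused. A call with a gripper value outside its range is refused whole. "fingers" is the finger opening in m, from 0 to 0.087, set as the call begins (left out, the last holds). The fingers move at their own pace and stop on an object; the grip force is fixed at half the most. Time passes only in rows, so rows that repeat a pose let the fingers close. It gives the time, the measured TCP pose, the force, the opening and the grip force at its end, in the units of the state.
- bot.read_state(): the state, without advancing time (a new reading comes with each control period).
- imaging.capture(name): name is "side" or "top" or "wrist"; returns a dict with "frame" (400x640x3 uint8, red, green, blue), "camera_matrix" (3x3 intrinsics, pixels), "k1" (the pictures are not rectified: a ray, as slopes to the right and down, at radius r is drawn at 1 + k1 r^2 times it, then the intrinsics apply), "R" (3x3) and "t" (3): a world point X has camera coordinates R X + t. Camera axes: x right, y down, z forward; pixel columns grow to the right and rows downward; lengths in m; the calibration is good to about 2 mm. A picture is of the moment at which its call begins. There is no depth.
- bot.hand_in(): hands the job in; it is judged then, once.
Trained networks look in the newest picture that a camera, given by its name, has taken for a name from the list of things; names that differ only in an ending like _2 or _b are one class to them, and where a whole thing is asked for, a point or a joint stands for the part that bears it (a point fixed in the world has none). Each returns a list of dicts, best first, with "confidence" (0 to 1); they miss things now and then, are a little off and sometimes report something else, mostly with a low value. They report only what shows in the picture. A call takes as long as a camera call.
- finder.recognise(camera, name): "at" ([x, y, z] in m, in world coordinates, good to about 4 mm: the middle of the surface that is visible of it).
- finder.outline_of(camera, name): "pixels" (400x640 bool, what is visible of it).
The state is a dict: "time_s": time; "joint_positions": joint angles; "qvel": joint speeds; "tau": joint torques, N m; "position": TCP position; "tcp_rot": TCP orientation; "force": force on the tool from outside, world axes, zero at the start; "moment": the same for the moment, N m; "opening": opening from 0.0 (shut) to 1.0 (fully open); "grasp_force": force on a finger pad.
Only numpy, scipy, OpenCV 4.12 (cv2) and the standard library are available. Lean on these libraries where they do the work, as an engineer would, in place of code of your own. Each camera call takes 0.05 s, during which the arm holds its last target. There are 200 camera calls.

## Working session

There is one attempt and no reset: what is moved stays moved. The work goes in short steps, Python scripts to look and compute and a tool call to move; the robot and the scene stay as the last step left them, time stands still between calls to the robot, and variables do not carry over. Pictures are saved under pics/ and viewed, at most 10 in all, crops included, and the job is handed in when it is done.

Besides the shell and the picture viewer there is one more tool, called after "Emit:" by a JSON object that holds its "api" and its "payload", one argument or row to a line. play_rows: Moves the arm, as the interface text tells. Its arguments: {"type":"object","properties":{"motion":{"type":"array"},"fingers":{"type":"number"}},"required":["motion"]}

```bash
mkdir -p pics; cat > h.py <<'E'
import numpy as np, cv2
from rig import bot, imaging, finder
def cap(n):
    c=imaging.capture(n); return {k:(np.array(v) if k!='k1' else v) for k,v in c.items()}
def proj(c,X):
    p=c['R']@np.array(X)+c['t']; s=p[:2]/p[2]; s=s*(1+c['k1']*(s@s)); K=c['camera_matrix']
    return K[:2,:2]@s+K[:2,2]
def ray(c,uv):
    K=c['camera_matrix']; d=np.linalg.solve(K[:2,:2],np.array(uv,float)-K[:2,2]); s=d.copy()
    for _ in range(30): s=d/(1+c['k1']*(s@s))
    o=-c['R'].T@c['t']; v=c['R'].T@np.array([*s,1]); return o,v
def onz(c,uv,z):
    o,v=ray(c,uv); return o+v*(z-o[2])/v[2]
def tri(obs):
    A=np.zeros((3,3));b=np.zeros(3)
    for c,uv in obs:
        o,v=ray(c,uv); v=v/np.linalg.norm(v); P=np.eye(3)-np.outer(v,v); A+=P; b+=P@o
    return np.linalg.solve(A,b)
def save(c,n): cv2.imwrite('pics/'+n,c['frame'][:,:,::-1])
E
python3 - <<'E'
from h import *
np.set_printoptions(precision=4,suppress=True)
ims=[]
for n in ['top','side','wrist']:
    c=cap(n); save(c,n+'0.png'); print(n,'cam at',-c['R'].T@c['t'],c['R'][2])
    for o in ['presser','board','rest_pad']:
        print(o,[(np.round(r['at'],4),round(r['confidence'],2)) for r in finder.recognise(n,o)[:3]])
        m=finder.outline_of(n,o)[:1]
        for r in m:
            ys,xs=np.nonzero(r['pixels']); print('  outline',r['confidence'],len(xs),xs.mean(),ys.mean(),xs.min(),xs.max(),ys.min(),ys.max())
s=bot.read_state(); print(s['time_s'],s['position'],s['tcp_rot'],s['opening'],s['force'])
E
```

```text
top cam at [ 0.4281 -0.0268  0.9873] [ 0.1     0.0116 -0.9949]
presser [(array([ 0.5265, -0.0313,  0.0179]), 0.66), (array([0.5163, 0.2319, 0.0577]), 0.6)]
  outline 0.69 554 330.3050541516246 194.00361010830323 317 343 181 207
board [(array([0.5199, 0.2304, 0.054 ]), 0.81)]
  outline 0.59 2866 195.61863224005583 202.95638520586184 166 225 170 237
rest_pad [(array([ 0.5363, -0.0419,  0.0016]), 0.92)]
  outline 0.86 1165 331.52703862660945 193.49871244635193 308 355 171 217
side cam at [0.4325 0.6182 0.6334] [ 0.0759 -0.7395 -0.6688]
presser [(array([ 0.5307, -0.0233,  0.0334]), 0.71)]
  outline 0.68 684 294.99122807017545 218.87280701754386 273 319 201 232
board [(array([0.5178, 0.2412, 0.0563]), 0.74)]
  outline 0.59 4103 282.52108213502316 314.8179380940775 236 326 279 353
rest_pad [(array([ 0.533 , -0.0196,  0.006 ]), 0.81)]
  outline 0.75 744 294.76344086021504 218.90456989247312 273 319 201 233
wrist cam at [ 0.2741 -0.5656  0.3852] [-0.2453 -0.0871 -0.9655]
presser []
board []
rest_pad []
1.05 [ 0.2071 -0.5896  0.2395] [[ 0.9435  0.3314 -0.    ]
 [ 0.3314 -0.9435  0.0001]
 [-0.     -0.0001 -1.    ]] 0.9973294351316196 [ 0.8986 -0.6618  0.449 ]
```

View pics/top0.png

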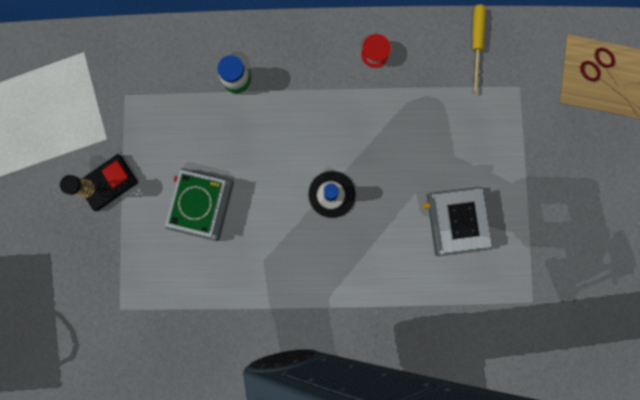

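View pics/side0.png

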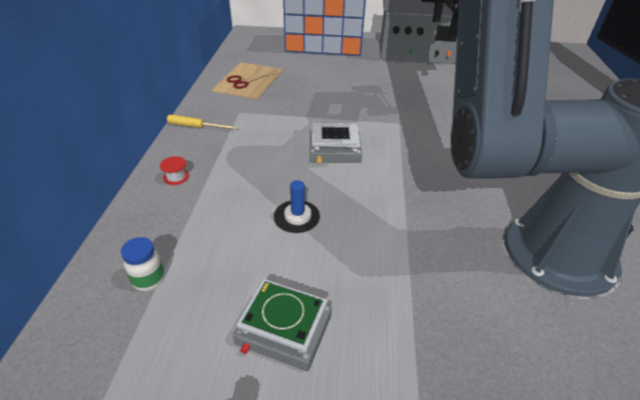

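The top view shows the presser's blue handle at about (331,190) on the black pad (331,193), and the board's ring at about (196,203). The empty fixture is at (460,220). In the side view the handle runs from (297,184) to (297,212), the pad is at (297,215) and the ring at (283,311). I'll measure these more closely by colour.

```bash
cat > m.py <<'E'
from h import *
from scipy.optimize import least_squares
np.set_printoptions(precision=4,suppress=True)
def blob(mask,near):
    n,l,s,ce=cv2.connectedComponentsWithStats(mask.astype(np.uint8))
    i=1+np.argmin([np.hypot(*(ce[k]-near)) if s[k,4]>25 else 1e9 for k in range(1,n)]); return l==i
def hull_iou_fit(): pass
C={n:cap(n) for n in ['top','side']}
near={'top':dict(h=(331,188),r=(196,203)),'side':dict(h=(297,197),r=(283,311))}
B={}
for n,c in C.items():
    f=c['frame'].astype(int); R,G,Bl=f[...,0],f[...,1],f[...,2]
    b=blob((Bl>R+40)&(Bl>G+25),near[n]['h']); ys,xs=np.nonzero(b)
    B[n]=b; print(n,'blue',b.sum(),xs.min(),xs.max(),ys.min(),ys.max(),xs.mean(),ys.mean())
    g=blob((G>R+25)&(G>Bl+15),near[n]['r'])
    # green board: hull, rect corners
    cnt=max(cv2.findContours(g.astype(np.uint8),0,1)[0],key=cv2.contourArea)
    # printed ring: pale pixels inside the hull near centre
    hull=np.zeros(g.shape,np.uint8); cv2.fillConvexPoly(hull,cv2.convexHull(cnt),1)
    M=cv2.moments(hull,True); print('  board hull centre',M['m10']/M['m00'],M['m01']/M['m00'],hull.sum(), onz(c,(M['m10']/M['m00'],M['m01']/M['m00']),.056))
    yy,xx=np.nonzero(hull.astype(bool)&(R>G*0.7)&(R>90)&(Bl>80)); d=np.hypot(xx-near[n]['r'][0],yy-near[n]['r'][1]); k=d<26
    (cx,cy),ax,a=cv2.fitEllipse(np.c_[xx[k],yy[k]].astype(np.float32)); print('  ring',cx,cy,ax,k.sum(), onz(c,(cx,cy),.056)); C[n]['ring']=(cx,cy)
    q=cv2.minAreaRect(np.array([onz(c,p[0],.056)[:2]*1000 for p in cv2.convexHull(cnt)],np.float32)); print('  rect mm',q)
print('ring tri',tri([(C[n],C[n]['ring']) for n in C]))
# handle: fit (x,y,ztop) silhouettes of cylinder 30 mm
def sil(c,x,y,z0,z1,r=.015):
    a=np.linspace(0,2*np.pi,40); P=[proj(c,(x+r*np.cos(t),y+r*np.sin(t),z)) for z in (z0,z1) for t in a]
    return cv2.convexHull(np.array(P,np.float32)).reshape(-1,2)
def ext(p): return np.array([p[:,0].min(),p[:,0].max(),p[:,1].min(),p[:,1].max()])
def res(v):
    o=[]
    for n in C:
        ys,xs=np.nonzero(B[n]); m=np.array([xs.min()-.0,xs.max()+0.,ys.min()-0.,ys.max()+0.])
        e=ext(sil(C[n],v[0],v[1],v[2],v[3])); o+=list(e-m)
    return np.array(o)
s=least_squares(res,[.53,-.03,.018,.093],loss='soft_l1'); print('handle x y zlo zhi',s.x,s.fun)
for n in C:
    f=C[n]['frame'].astype(int).max(2); b=blob(f<48,(331,193) if n=='top' else (297,216))
    cnt=max(cv2.findContours(b.astype(np.uint8),0,1)[0],key=cv2.contourArea); e=cv2.fitEllipse(cv2.convexHull(cnt)); print(n,'pad',e,onz(C[n],e[0],.006)); C[n]['pad']=e[0]
print('pad tri',tri([(C[n],C[n]['pad']) for n in C]))
E
python3 m.py
```

```text
top blue 198 324 338 184 199 330.65656565656565 191.42929292929293
  board hull centre 194.4283009938476 202.87174633222907 2113 [0.5149 0.2356 0.056 ]
  ring 192.4183349609375 201.4600372314453 (32.09831619262695, 37.52387237548828) 18 [0.5178 0.2397 0.056 ]
  rect mm ((515.60595703125, 235.29241943359375), (82.3030776977539, 101.19873809814453), 75.28233337402344)
side blue 463 290 304 180 215 297.21382289416846 196.90712742980563
  board hull centre 283.0233879051119 312.2415636485132 2993 [0.5145 0.2396 0.056 ]
  ring 282.7181396484375 310.534912109375 (36.36655807495117, 40.9842529296875) 311 [0.5155 0.2365 0.056 ]
  rect mm ((515.4541625976562, 236.61581420898438), (83.4606704711914, 101.97145080566406), 75.37452697753906)
ring tri [0.5163 0.2387 0.0593]
handle x y zlo zhi [ 0.5303 -0.0364  0.0179  0.093 ] [-0.6313  1.1733 -1.6604  2.6008 -0.631   0.4196 -1.5571  0.5414]
top pad ((332.02630615234375, 194.0607147216797), (45.43276596069336, 46.023616790771484), 87.65327453613281) [ 0.5321 -0.0387  0.006 ]
side pad ((296.4587707519531, 215.99647521972656), (30.83504295349121, 43.480751037597656), 88.93031311035156) [ 0.5318 -0.0323  0.006 ]
pad tri [ 0.5328 -0.0388 -0.0002]
```

The measurements agree with the text: the handle runs from z 0.018 to 0.093 at (0.530, -0.036), the pad is at (0.532, -0.036) and the board at (0.5155, 0.236). I'll move above the presser and look with the wrist camera.

The rows are not in the units I measure in: shifts go in shares of 0.3 m and turns go in shares of pi rad. I convert before sending: 0.24 m is 0.8, 0.21 m is 0.7.

Emit:
{"api": "play_rows", "payload": {
  "motion": [
    [[0.1,-0.0867,0,0,0,0],[0.2,-0.1733,0.0167,0,0,0],[0.3,-0.26,0.0333,0,0,0],[0.4,-0.3467,0.0333,0,0,0],[0.5,-0.4333,0.0333,0,0,0],[0.6,-0.52,0.0333,0,0,0],[0.7,-0.6033,0.0333,0,0,0],[0.8,-0.6833,0.0333,0,0,0]]
  ],
  "fingers": 0.087
}}

```text
time_s: 1.82
position: [0.3662, -0.3149, 0.2298]
tcp_rot: [[0.944, 0.331, 0.0], [0.331, -0.944, -0.0], [0.0, 0.0, -1.0]]
force: [1.0, 0.5, 0.2]
opening: 0.998
grasp_force: 0.0
```

To row units: 0.24 m is 0.8, 0.21 m is 0.7.

Emit:
{"api": "play_rows", "payload": {
  "motion": [
    [[0.1,-0.0867,0,0,0,0],[0.2,-0.1733,0.0167,0,0,0],[0.3,-0.26,0.0333,0,0,0],[0.4,-0.3467,0.05,0,0,0],[0.5,-0.4333,0.0667,0,0,0],[0.6,-0.52,0.0667,0,0,0],[0.7,-0.6033,0.0667,0,0,0],[0.8,-0.6833,0.0667,0,0,0]]
  ]
}}

```text
time_s: 2.48
position: [0.5248, -0.0417, 0.2096]
tcp_rot: [[0.943, 0.332, -0.0], [0.332, -0.943, -0.0], [-0.0, 0.0, -1.0]]
force: [0.2, -1.1, -0.4]
opening: 1.0
grasp_force: 0.0
```

```bash
python3 - <<'E'
from h import *
c=cap('wrist'); save(c,'w1.png'); s=bot.read_state(); print(s['time_s'],s['position'],s['tcp_rot'],s['joint_positions'],s['force'])
print(-c['R'].T@c['t'],c['R'][2],proj(c,(.5303,-.0364,.093)),proj(c,(.532,-.036,.006)))
E
```

```text
2.5333 [ 0.52862612 -0.03644707  0.21007868] [[ 0.94223815  0.33489592  0.00565603]
 [ 0.33487953 -0.94225385  0.003659  ]
 [ 0.0065548  -0.00155356 -0.99997731]] [-16.19852141  25.08017973  97.74785478   0.34816312  56.91972768
  54.04614633] [3.27725608 3.4887095  0.93494662]
[ 0.59168923 -0.01758073  0.35525186] [-0.24527636 -0.08722012 -0.9655217 ] [312.95753156 185.09644499] [313.85524295 164.97779263]
```

View pics/w1.png

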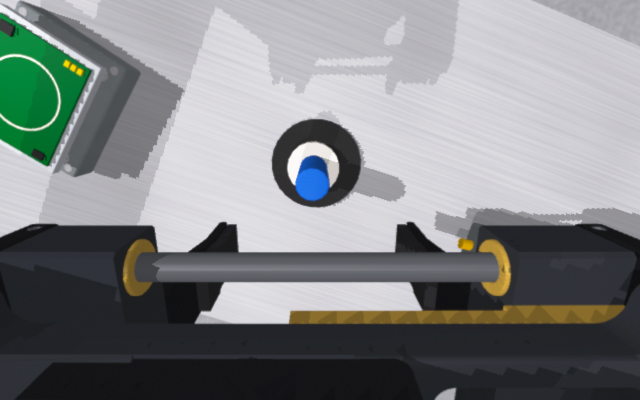

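The wrist view shows the handle top at about (312,184), which matches the prediction. The pad is at about (316,163) and the board's ring is partly visible at upper left. I'll refine the positions from this settled view.

```bash
cat > w.py <<'E'
from h import *
np.set_printoptions(precision=4,suppress=True)
def blob(mask,near):
    n,l,s,ce=cv2.connectedComponentsWithStats(mask.astype(np.uint8))
    i=1+np.argmin([np.hypot(*(ce[k]-near)) if s[k,4]>40 else 1e9 for k in range(1,n)]); return l==i
def ell(b):
    cnt=max(cv2.findContours(b.astype(np.uint8),0,1)[0],key=cv2.contourArea); return cv2.convexHull(cnt)
def circ(c,h,z):
    P=np.array([onz(c,p[0],z)[:2] for p in h]); 
    A=np.c_[2*P,np.ones(len(P))]; s=np.linalg.lstsq(A,(P**2).sum(1),rcond=None)[0]; return s[:2],np.sqrt(s[2]+s[:2]@s[:2])
E
python3 - <<'E'
from w import *
cap('wrist'); c=cap('wrist'); f=c['frame'].astype(int);R,G,B=f[...,0],f[...,1],f[...,2]
s=bot.read_state(); print(s['time_s'],s['position'],s['tcp_rot'],s['force'],s['qvel'])
top=blob((B>R+40)&(B>200),(312,184)); pad=blob((f.max(2)<70),(300,150)); foot=blob((f.min(2)>150),(313,165))
print('top',top.sum(),circ(c,ell(top),.093))
roi=np.zeros(pad.shape,bool); roi[100:215,255:370]=1
pad=blob((f.max(2)<70)&roi,(316,163)); print('pad',pad.sum(),circ(c,ell(pad),.006)); h=ell(pad)[:,0]; print(h.min(0),h.max(0))
bl=blob((B>R+40),(312,180)); 
w=(f.min(2)>140)&roi; w=blob(w&(np.hypot(*(np.indices(w.shape)[::-1]-np.array([316,165])[:,None,None]))<32),(313,160)); print('foot',w.sum(),circ(c,ell(w),.018))
for X in [(.5303,-.0364,.093)]: print(proj(c,X))
E
```

```text
2.6333 [ 0.5253 -0.0414  0.2097] [[ 0.9417  0.3364  0.001 ]
 [ 0.3364 -0.9417 -0.0002]
 [ 0.0009  0.0005 -1.    ]] [-0.7323  0.2808 -0.7905] [-3.7001 -0.4701  1.8568 -1.3224  0.246  -0.6567]
top 813 (array([ 0.5308, -0.0348]), np.float64(0.013812579771825298))
pad 3497 (array([ 0.5337, -0.038 ]), np.float64(0.04865632526658466))
[274 123] [361 208]
foot 1066 (array([ 0.531 , -0.0351]), np.float64(0.02782932254338722))
[314.7368 188.5096]
```

To row units: 0.155 m is 0.5167, 0.0075 m is 0.025.

Emit:
{"api": "play_rows", "payload": {
  "motion": [
    [[0.0133,-0.0067,0.0667,0,0,0],[0.025,-0.0133,0.1667,0,0,0],[0.025,-0.0133,0.2667,0,0,0],[0.025,-0.0133,0.35,0,0,0],[0.025,-0.0133,0.4333,0,0,0],[0.025,-0.0133,0.4933,0,0,0],[0.025,-0.0133,0.5167,0,0,0],[0.025,-0.0133,0.5167,0,0,0]]
  ]
}}

```text
time_s: 3.3
position: [0.5284, -0.0383, 0.0531]
tcp_rot: [[0.944, 0.33, -0.004], [0.33, -0.944, 0.001], [-0.003, -0.002, -1.0]]
force: [0.3, -0.3, 0.1]
opening: 1.0
grasp_force: 0.0
```

```bash
python3 - <<'E'
from w import *
c=cap('wrist'); c=cap('wrist'); save(c,'w2.png'); f=c['frame'].astype(int);R,G,B=f[...,0],f[...,1],f[...,2]
s=bot.read_state(); print(s['time_s'],s['position'],s['tcp_rot'],s['force'],proj(c,(.5306,-.0354,.093)))
top=blob((B>R+40)&(B>190),proj(c,(.5306,-.0354,.093))); print('top',top.sum(),circ(c,ell(top),.093))
E
```

```text
3.4 [ 0.5301 -0.0383  0.0551] [[ 0.9438  0.3305  0.0006]
 [ 0.3305 -0.9438 -0.0003]
 [ 0.0005  0.0005 -1.    ]] [-0.4444 -0.2553  0.1694] [311.0981 294.406 ]
top 45 (array([ 0.5579, -0.0256]), np.float64(0.007268628787205481))
```

View pics/w2.png

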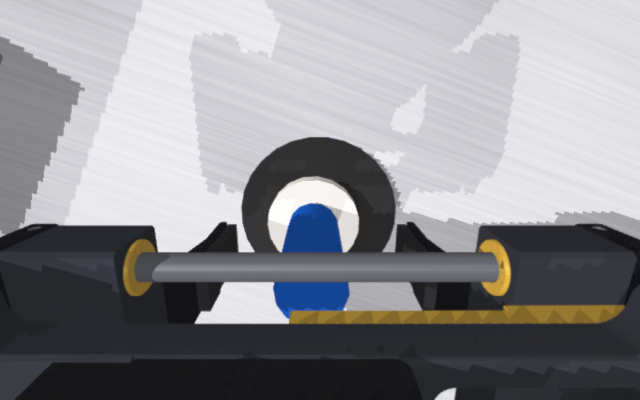

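The handle is between the jaws at column 312, with the jaw centre at about 317, so I'll shift 2 mm and close.

Emit:
{"api": "play_rows", "payload": {
  "motion": [
    [[0.0033,-0.0067,0,0,0,0],[0.0033,-0.0067,0,0,0,0],[0.0033,-0.0067,0,0,0,0]]
  ]
}}

```text
time_s: 3.65
position: [0.5309, -0.0353, 0.0557]
tcp_rot: [[0.943, 0.332, 0.002], [0.332, -0.943, -0.001], [0.002, 0.001, -1.0]]
force: [-0.4, 0.6, -0.1]
opening: 1.0
grasp_force: 0.0
```

Emit:
{"api": "play_rows", "payload": {
  "motion": [
    [[0,0,0,0,0,0],[0,0,0,0,0,0],[0,0,0,0,0,0],[0,0,0,0,0,0],[0,0,0,0,0,0],[0,0,0,0,0,0],[0,0,0,0,0,0],[0,0,0,0,0,0]]
  ],
  "fingers": 0.0
}}

```text
time_s: 4.32
position: [0.5302, -0.0353, 0.0545]
tcp_rot: [[0.943, 0.331, -0.0], [0.331, -0.943, 0.0], [-0.0, -0.0, -1.0]]
force: [-0.1, 0.1, -0.3]
opening: 0.479
grasp_force: 0.0
```

```bash
cat > st.py <<'E'
from h import *
np.set_printoptions(precision=4,suppress=True)
P=[]
for _ in range(4): cap('top'); s=bot.read_state(); P.append(s['position'])
print(s['time_s'],np.mean(P,0),s['tcp_rot'],'F',s['force'],'M',s['moment'],s['opening']*.087,s['grasp_force'])
E
python3 st.py
```

```text
4.5167 [ 0.5302 -0.0353  0.0545] [[ 0.9435  0.3315  0.0002]
 [ 0.3315 -0.9435 -0.0001]
 [ 0.0001  0.0002 -1.    ]] F [ 0.5326 -0.7257  0.3108] M [-0.0969 -0.0241  0.0237] 0.0294677848476209 29.99989114701748
```

To row units: -0.09 m is -0.3, -0.085 m is -0.2833.

Emit:
{"api": "play_rows", "payload": {
  "motion": [
    [[0,0,-0.0167,0,0,0],[0,0,-0.05,0,0,0],[0,0,-0.1,0,0,0],[0,0,-0.15,0,0,0],[0,0,-0.2,0,0,0],[0,0,-0.25,0,0,0],[0,0,-0.2833,0,0,0],[0,0,-0.3,0,0,0]]
  ]
}}

```text
time_s: 5.18
position: [0.5307, -0.0354, 0.1464]
tcp_rot: [[0.943, 0.331, 0.003], [0.331, -0.943, -0.001], [0.002, 0.001, -1.0]]
force: [-0.5, 0.2, -3.0]
opening: 0.339
grasp_force: 30.0
```

To row units: -0.1 m is -0.3333, 0.001 m is 0.0033.

Emit:
{"api": "play_rows", "payload": {
  "motion": [
    [[0.0033,-0.0167,0,0,0,0],[0.0167,-0.0667,0,0,0,0],[0.0333,-0.1333,0,0,0,0],[0.0533,-0.2,0,0,0,0],[0.0733,-0.2667,0,0,0,0],[0.0867,-0.3167,0,0,0,0],[0.0933,-0.3333,0,0,0,0],[0.0933,-0.3333,0,0,0,0]]
  ]
}}

```text
time_s: 5.85
position: [0.5225, 0.0698, 0.1438]
tcp_rot: [[0.943, 0.334, -0.002], [0.334, -0.943, 0.0], [-0.002, -0.001, -1.0]]
force: [0.5, -0.1, -2.5]
opening: 0.34
grasp_force: 30.0
```

```bash
python3 st.py; python3 - <<'E'
from w import *
from scipy.optimize import least_squares
c=cap('wrist'); save(c,'w3.png'); f=c['frame'].astype(int);R,G,B=f[...,0],f[...,1],f[...,2]
g=(G>R+30)&(G>B+20); p=proj(c,(.5155,.2362,.056)); print('pred',p)
b=blob(cv2.morphologyEx(g.astype(np.uint8),cv2.MORPH_CLOSE,np.ones((9,9))),p); h=np.zeros(g.shape,np.uint8); cv2.fillConvexPoly(h,ell(b),1)
h=cv2.erode(h,np.ones((7,7)))
w=(h>0)&(R>120)&(B>120); ys,xs=np.nonzero(w)
P=np.array([onz(c,q,.056)[:2] for q in zip(xs,ys)]); d=np.hypot(*(P-[.5155,.2362]).T); P=P[(d>.022)&(d<.042)]
s=least_squares(lambda v:np.hypot(*(P-v[:2]).T)-v[2],[.5155,.2362,.031],loss='soft_l1',f_scale=.001); print('ring',s.x,len(P))
rc=cv2.minAreaRect(np.array([onz(c,q[0],.056)[:2]*1000 for q in ell(b)],np.float32)); print(rc)
# pad seen?
print('pad px',proj(c,(.533,-.0375,.006)))
E
```

```text
6.05 [0.5234 0.068  0.1442] [[ 0.9438  0.3306 -0.0002]
 [ 0.3306 -0.9438 -0.0003]
 [-0.0003  0.0002 -1.    ]] F [-0.1877 -0.7459 -2.0906] M [-0.0196 -0.0112  0.059 ] 0.02953906725543658 29.999753362499177
pred [ 95.1975 139.5281]
ring [0.5153 0.236  0.0321] 934
((515.4817504882812, 235.35531616210938), (84.8377914428711, 104.66110229492188), 75.47869873046875)
pad px [425.0212 213.3948]
```

View pics/w3.png

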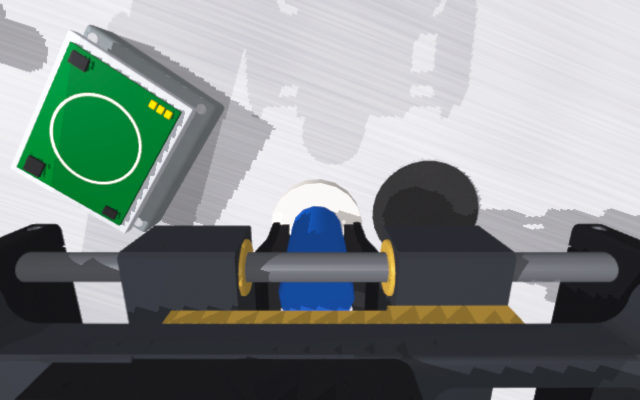

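The wrist view confirms the ring centred at about (96,139), 64 mm across at z 0.056, at world (0.5153, 0.236). The presser is held upright. I'll move over the ring.

To row units: -0.161 m is -0.5367, 0.048 m is 0.16.

Emit:
{"api": "play_rows", "payload": {
  "motion": [
    [[0.0067,-0.0267,0,0,0,0],[0.03,-0.1,0,0,0,0],[0.06,-0.2,0,0,0,0],[0.09,-0.3,0,0,0,0],[0.12,-0.4,0,0,0,0],[0.1433,-0.4833,0,0,0,0],[0.1567,-0.5267,0,0,0,0],[0.16,-0.5367,0,0,0,0]]
  ]
}}

```text
time_s: 6.77
position: [0.5151, 0.2384, 0.1446]
tcp_rot: [[0.943, 0.334, 0.0], [0.334, -0.943, 0.001], [0.001, -0.0, -1.0]]
force: [-0.1, 0.1, -2.1]
opening: 0.343
grasp_force: 30.0
```

To row units: 0.02 m is 0.0667, 0.017 m is 0.0567.

Emit:
{"api": "play_rows", "payload": {
  "motion": [
    [[0,0,0.0167,0,0,0],[0,0,0.04,0,0,0],[0,0,0.0567,0,0,0],[0,0,0.0667,0,0,0],[0,0,0.0667,0,0,0]]
  ]
}}

```text
time_s: 7.18
position: [0.5148, 0.2348, 0.1233]
tcp_rot: [[0.944, 0.33, -0.003], [0.33, -0.944, -0.001], [-0.003, -0.0, -1.0]]
force: [-0.4, 0.2, -3.5]
opening: 0.336
grasp_force: 30.0
```

```bash
python3 st.py; python3 - <<'E'
from h import *
s=cap('side'); w=cap('wrist')
def ov(c,cen):
    im=c['frame'][:,:,::-1].copy()
    im=cv2.resize(im,None,fx=3,fy=3,interpolation=cv2.INTER_CUBIC)
    return im
u=proj(s,(.5153,.236,.09)).astype(int); a=ov(s,u)[3*(u[1]-60):3*(u[1]+60),3*(u[0]-65):3*(u[0]+65)]
b=w['frame'][100:300,120:520,::-1]
cv2.imwrite('pics/s4.png',a); cv2.imwrite('pics/w4.png',b)
h=max(a.shape[0],200); o=np.zeros((h,a.shape[1]+400,3),np.uint8); o[:a.shape[0],:a.shape[1]]=a; o[:200,a.shape[1]:]=b; cv2.imwrite('pics/c4.png',o); print(o.shape,u)
E
```

```text
7.3833 [0.5155 0.2354 0.1243] [[ 0.9437  0.3307  0.0004]
 [ 0.3307 -0.9437  0.0001]
 [ 0.0004  0.0001 -1.    ]] F [ 0.438  -0.3615 -2.831 ] M [ 0.0391  0.0081 -0.0269] 0.02955332665061992 29.999807090498507
(360, 790, 3) [282 297]
```

View pics/c4.png

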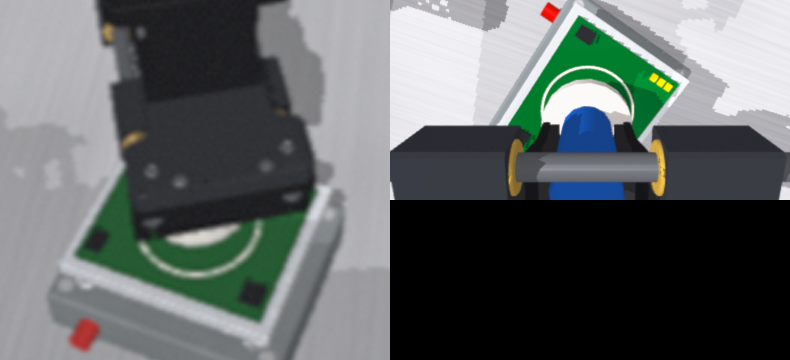

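The foot is centred in the ring: in the wrist crop the foot spans columns 549–633 and the ring 541–634. I'll descend in steps.

To row units: 0.028 m is 0.0933, 0.027 m is 0.09.

Emit:
{"api": "play_rows", "payload": {
  "motion": [
    [[0,0,0.0167,0,0,0],[0,0,0.0333,0,0,0],[0,0,0.0467,0,0,0],[0,0,0.06,0,0,0],[0,0,0.07,0,0,0],[0,0,0.08,0,0,0],[0,0,0.09,0,0,0],[0,0,0.0933,0,0,0]]
  ]
}}

```text
time_s: 8.15
position: [0.5151, 0.2362, 0.0968]
tcp_rot: [[0.943, 0.332, -0.0], [0.332, -0.943, -0.0], [-0.0, -0.0, -1.0]]
force: [-2.2, -0.3, 6.1]
opening: 0.34
grasp_force: 30.0
```

```bash
python3 st.py
```

```text
8.35 [0.5152 0.2362 0.0971] [[ 0.9434  0.3315 -0.0003]
 [ 0.3315 -0.9434 -0.0001]
 [-0.0003 -0.     -1.    ]] F [-2.2807 -0.4309  5.2901] M [-0.1126  0.4536 -0.0396] 0.029719273362248676 29.999808222055435
```

To row units: 0.006 m is 0.02, 0.005 m is 0.0167.

Emit:
{"api": "play_rows", "payload": {
  "motion": [
    [[0,0,0.0033,0,0,0],[0,0,0.0067,0,0,0],[0,0,0.01,0,0,0],[0,0,0.0133,0,0,0],[0,0,0.0167,0,0,0],[0,0,0.02,0,0,0],[0,0,0.02,0,0,0]]
  ]
}}

```text
time_s: 8.93
position: [0.5152, 0.2362, 0.0923]
tcp_rot: [[0.943, 0.332, 0.0], [0.332, -0.943, -0.0], [0.0, 0.0, -1.0]]
force: [-4.1, -0.7, 12.7]
opening: 0.336
grasp_force: 30.0
```

```bash
python3 st.py; python3 - <<'E'
from h import *
s=cap('side'); w=cap('wrist')
u=proj(s,(.5153,.236,.05)).astype(int); a=cv2.resize(s['frame'][u[1]-60:u[1]+60,u[0]-65:u[0]+65,::-1],None,fx=3,fy=3,interpolation=cv2.INTER_CUBIC)
b=w['frame'][80:300,120:520,::-1]
o=np.zeros((360,790,3),np.uint8); o[:,:390]=a; o[:220,390:]=b; cv2.imwrite('pics/c5.png',o)
E
```

```text
9.1333 [0.5152 0.2362 0.0923] [[ 0.9434  0.3317  0.0002]
 [ 0.3317 -0.9434 -0.    ]
 [ 0.0002  0.0001 -1.    ]] F [-3.8433 -0.7443 12.7921] M [-0.1803  0.7681 -0.0037] 0.02955481562483989 29.999830601736903
```

View pics/c5.png

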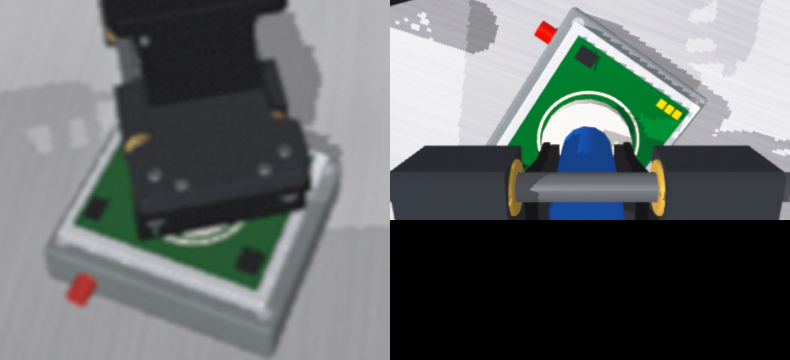

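Contact is about 15 N with the foot at z 0.044, so the plate is bottomed. The foot is still inside the ring, and the board sits nearly flush with the block rim. I'll relieve the 4 N side load and measure how level the board is.

Emit:
{"api": "play_rows", "payload": {
  "motion": [
    [[-0.001,-0.0003,0.0017,0,0,0],[-0.002,-0.0007,0.0017,0,0,0],[-0.002,-0.0007,0.0017,0,0,0],[-0.002,-0.0007,0.0017,0,0,0]]
  ]
}}

```text
time_s: 9.57
position: [0.5151, 0.2362, 0.0923]
tcp_rot: [[0.943, 0.332, 0.002], [0.332, -0.943, 0.0], [0.002, 0.0, -1.0]]
force: [-4.1, -2.0, 14.2]
opening: 0.336
grasp_force: 30.0
```

```bash
python3 st.py; cat > lvl.py <<'E'
from w import *
from scipy.optimize import least_squares
obs=[]
a=np.radians(75.5); ex=np.array([np.cos(a),np.sin(a)]) # short/long resolved below
L=[]
for n in ['wrist','side']:
    c=cap(n); f=c['frame'].astype(int);R,G,B=f[...,0],f[...,1],f[...,2]
    g=((G>R+25)&(G>B+15)).astype(np.uint8); p=proj(c,(.5153,.236,.044))
    g=blob(cv2.morphologyEx(g,cv2.MORPH_CLOSE,np.ones((5,5))),p+np.array([0,-60 if n=='wrist' else 8]))
    h=ell(g)[:,0]
    hull=np.zeros(g.shape,np.uint8); cv2.fillConvexPoly(hull,h,1)
    cnt=max(cv2.findContours(hull,0,1)[0],key=cv2.contourArea)[:,0]
    L.append((n,c,cnt)); print(n,g.sum())
def onpl(c,uv,v): # plane z=z0+tx*x+ty*y
    o,d=ray(c,uv); nrm=np.array([-v[1],-v[2],1]); p0=np.array([.5153,.236,v[0]]); return o+d*(nrm@(p0-o))/(nrm@d)
ed=[(ex,.052),(-ex,.052),(np.array([-ex[1],ex[0]]),.042),(np.array([ex[1],-ex[0]]),.042)]
def edges(v):
    out={}
    for n,c,cnt in L:
        P=np.array([onpl(c,q,v)[:2] for q in cnt])-[.5153,.236]
        for i,(e,w) in enumerate(ed):
            d=P@e-w; t=np.abs(P@np.array([-e[1],e[0]])); k=(np.abs(d)<.006)&(t<(.036 if w>.05 else .046))
            if k.sum()>8: out[n,i]=(np.median(d)*1000,k.sum())
    return out
for z in [.044]: print(z,edges([z,0,0]))
for tx,ty in [(.05,0),(0,.05)]: print(tx,ty,edges([.044,tx,ty]))
E
python3 lvl.py
```

```text
9.7667 [0.5151 0.2362 0.0922] [[ 0.9434  0.3317  0.0016]
 [ 0.3317 -0.9434  0.0001]
 [ 0.0015  0.0004 -1.    ]] F [-3.1675 -1.3236 13.9738] M [-0.2634  0.7754  0.0015] 0.029279500914305038 29.999725548550487
wrist 8579
side 891
0.044 {('wrist', 2): (np.float64(-55.10434179531536), np.int64(27)), ('wrist', 3): (np.float64(-28.89565820468465), np.int64(32)), ('side', 2): (np.float64(-41.80613170945645), np.int64(15)), ('side', 3): (np.float64(-42.193868290543556), np.int64(12))}
0.05 0 {('wrist', 2): (np.float64(-55.136591696082704), np.int64(29)), ('wrist', 3): (np.float64(-28.8634083039173), np.int64(33)), ('side', 2): (np.float64(-41.65099309091249), np.int64(15)), ('side', 3): (np.float64(-42.349006909087514), np.int64(13))}
0 0.05 {('wrist', 2): (np.float64(-55.29888138530273), np.int64(24)), ('wrist', 3): (np.float64(-28.701118614697275), np.int64(32)), ('side', 2): (np.float64(-41.17162090123276), np.int64(14)), ('side', 3): (np.float64(-42.82837909876725), np.int64(12))}
```

```bash
sed -i 's/radians(75.5)/radians(165.45)/; s/np.median(d)\*1000/round(np.median(d[k])*1000,1)/; s/k.sum())$/int(k.sum()))/' lvl.py; python3 lvl.py
```

```text
wrist 8577
side 891
0.044 {('wrist', 1): (np.float64(0.4), 95), ('wrist', 2): (np.float64(0.5), 58), ('wrist', 3): (np.float64(-0.3), 109), ('side', 0): (np.float64(-1.3), 24), ('side', 1): (np.float64(-1.2), 24), ('side', 3): (np.float64(0.6), 54)}
0.05 0 {('wrist', 1): (np.float64(0.5), 96), ('wrist', 2): (np.float64(0.1), 58), ('wrist', 3): (np.float64(-0.3), 109), ('side', 0): (np.float64(-1.7), 23), ('side', 1): (np.float64(-2.2), 24), ('side', 3): (np.float64(0.9), 55)}
0 0.05 {('wrist', 1): (np.float64(0.4), 94), ('wrist', 2): (np.float64(1.5), 61), ('wrist', 3): (np.float64(-0.3), 109), ('side', 0): (np.float64(-0.9), 23), ('side', 1): (np.float64(-1.1), 25), ('side', 3): (np.float64(1.8), 55)}
```

The board edges match a level plate at z 0.044 in both views, within about 1 mm, and it has been bottomed for over a second. I'll lift and go back.

To row units: -0.052 m is -0.1733, -0.009 m is -0.03.

Emit:
{"api": "play_rows", "payload": {
  "motion": [
    [[0,0,-0.0133,0,0,0],[0,0,-0.03,0,0,0],[0,0,-0.05,0,0,0],[0,0,-0.0833,0,0,0],[0,0,-0.12,0,0,0],[0,0,-0.1567,0,0,0],[0,0,-0.1733,0,0,0],[0,0,-0.1733,0,0,0]]
  ]
}}

```text
time_s: 10.63
position: [0.5159, 0.2365, 0.1437]
tcp_rot: [[0.943, 0.331, 0.003], [0.331, -0.943, 0.001], [0.004, 0.0, -1.0]]
force: [-0.4, 0.1, -2.8]
opening: 0.34
grasp_force: 30.0
```

To row units: 0.169 m is 0.5633, 0.166 m is 0.5533.

Emit:
{"api": "play_rows", "payload": {
  "motion": [
    [[-0.0067,0.0267,0,0,0,0],[-0.03,0.1,0,0,0,0],[-0.06,0.2,0,0,0,0],[-0.09,0.3,0,0,0,0],[-0.12,0.4,0,0,0,0],[-0.1467,0.5,0,0,0,0],[-0.1633,0.5533,0,0,0,0],[-0.1667,0.5633,0,0,0,0]]
  ]
}}

```text
time_s: 11.3
position: [0.5236, 0.0565, 0.1415]
tcp_rot: [[0.945, 0.328, -0.001], [0.328, -0.945, -0.001], [-0.001, 0.001, -1.0]]
force: [0.7, 0.0, -2.4]
opening: 0.335
grasp_force: 30.0
```

```bash
python3 st.py; python3 - <<'E'
from w import *
c=cap('wrist'); f=c['frame'].astype(int); p=proj(c,(.533,-.037,.006)); print(p)
roi=np.zeros(f.shape[:2],bool); roi[:222]=1
pad=blob((f.max(2)<75)&roi,p); cnt=max(cv2.findContours(pad.astype(np.uint8),0,1)[0],key=cv2.contourArea)
h=cv2.convexHull(cnt); h=h[(h[:,0,1]<218)]; print('pad',pad.sum(),h[:,0].min(0),h[:,0].max(0),circ(c,h,.006))
t=cap('top'); f=t['frame'].max(2); b=blob(f<48,(331,193)); e=ell(b); print('top',circ(t,e,.006),e[:,0].min(0),e[:,0].max(0))
save(t,'t6.png'); cv2.imwrite('pics/w6.png',c['frame'][:,:,::-1])
E
```

```text
11.5 [0.5232 0.0592 0.1416] [[ 0.9435  0.3314 -0.0012]
 [ 0.3314 -0.9435  0.0005]
 [-0.0009 -0.0009 -1.    ]] F [ 0.4859 -0.1292 -2.5533] M [ 0.0449  0.062  -0.0669] 0.02951908478629849 29.99986147508025
[419.0921 211.3222]
pad 5483 [367 159] [472 215] (array([ 0.5336, -0.0369]), np.float64(0.04887185940697329))
top (array([0.5032, 0.0123]), np.float64(0.09984720168596216)) [282 145] [354 279]
```

View pics/w6.png

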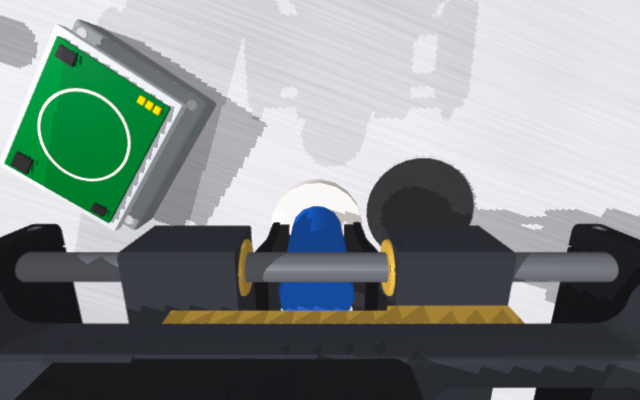

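The board has sprung back up. The pad is at (420,208) in the wrist view, world (0.5335, -0.037). I'll move over it.

To row units: 0.094 m is 0.3133, 0.065 m is 0.2167.

Emit:
{"api": "play_rows", "payload": {
  "motion": [
    [[-0.0067,0.0267,0,0,0,0],[-0.0233,0.1,0,0,0,0],[-0.0467,0.1933,0,0,0,0],[-0.0667,0.2733,0,0,0,0],[-0.075,0.31,0.0333,0,0,0],[-0.0757,0.3133,0.1,0,0,0],[-0.0757,0.3133,0.1667,0,0,0],[-0.0757,0.3133,0.2167,0,0,0]]
  ]
}}

```text
time_s: 12.27
position: [0.5327, -0.0359, 0.0754]
tcp_rot: [[0.944, 0.331, -0.001], [0.331, -0.944, 0.001], [-0.001, -0.001, -1.0]]
force: [-0.7, -0.3, -3.2]
opening: 0.338
grasp_force: 30.0
```

To row units: 0.008 m is 0.0267, 0.005 m is 0.0167.

Emit:
{"api": "play_rows", "payload": {
  "motion": [
    [[0,0,0.0167,0,0,0],[0,0,0.0267,0,0,0],[0,0,0.0267,0,0,0],[0,0,0.0267,0,0,0]]
  ]
}}

```text
time_s: 12.6
position: [0.5339, -0.0359, 0.0695]
tcp_rot: [[0.943, 0.332, 0.001], [0.332, -0.943, -0.0], [0.001, 0.001, -1.0]]
force: [0.3, 0.6, -2.5]
opening: 0.338
grasp_force: 30.0
```

```bash
python3 st.py; python3 - <<'E'
from w import *
c=cap('wrist'); f=c['frame'].astype(int); p=proj(c,(.5335,-.037,.006)); print(p)
roi=np.zeros(f.shape[:2],bool); roi[:222]=1
w=(f.max(2)<75)&roi; pad=blob(w,(p[0],190)); cnt=max(cv2.findContours(pad.astype(np.uint8),0,1)[0],key=cv2.contourArea)
h=cv2.convexHull(cnt); h=h[(h[:,0,1]<200)]; print('pad',h[:,0].min(0),h[:,0].max(0),circ(c,h,.006))
q=proj(c,(.533,-.037,.028)); m=(f.min(2)>140)&roi; m[:, :int(q[0])-60]=0; m[:, int(q[0])+60:]=0; m=blob(m&cv2.dilate(pad.astype(np.uint8),np.ones((5,5))).astype(bool)|(m&(cv2.dilate(pad.astype(np.uint8),np.ones((25,25)))>0)&(np.indices(m.shape)[0]>150)),(p[0],200))
h=ell(m); h=h[h[:,0,1]<205]; print('foot',m.sum(),h[:,0].min(0),h[:,0].max(0),circ(c,h,.024))
save(c,'w7.png')
E
```

```text
12.8 [ 0.534  -0.036   0.0699] [[ 0.9434  0.3316  0.0018]
 [ 0.3316 -0.9434 -0.0005]
 [ 0.0016  0.0011 -1.    ]] F [ 0.4966  0.7526 -2.6724] M [-0.023   0.0278 -0.0649] 0.02936371870048686 29.999768254347146
[317.7426 213.9662]
pad [251 144] [388 199] (array([ 0.534 , -0.0377]), np.float64(0.04871725018802075))
foot 1704 [280 179] [355 202] (array([ 0.5343, -0.0352]), np.float64(0.027587150013429727))
```

View pics/w7.png

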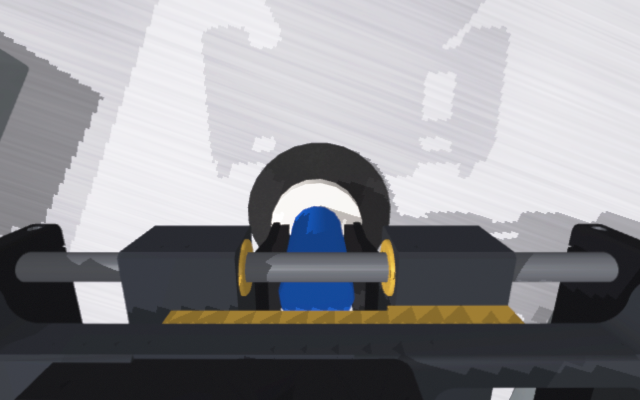

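The foot is over the pad, about 1.5 mm off centre. I'll correct that and lower it.

To row units: 0.0155 m is 0.0517, 0.0014 m is 0.0047.

Emit:
{"api": "play_rows", "payload": {
  "motion": [
    [[-0.0017,0.0047,0.01,0,0,0],[-0.0017,0.0047,0.0233,0,0,0],[-0.0017,0.0047,0.0333,0,0,0],[-0.0017,0.0047,0.0417,0,0,0],[-0.0017,0.0047,0.0467,0,0,0],[-0.0017,0.0047,0.05,0,0,0],[-0.0017,0.0047,0.0517,0,0,0],[-0.0017,0.0047,0.0517,0,0,0]]
  ]
}}

```text
time_s: 13.52
position: [0.533, -0.0375, 0.0545]
tcp_rot: [[0.943, 0.332, -0.001], [0.332, -0.943, 0.0], [-0.0, -0.0, -1.0]]
force: [-2.5, -0.1, 7.0]
opening: 0.339
grasp_force: 30.0
```

```bash
python3 st.py
```

```text
13.7167 [ 0.533  -0.0375  0.0545] [[ 0.9434  0.3316 -0.0004]
 [ 0.3316 -0.9434 -0.    ]
 [-0.0004 -0.0001 -1.    ]] F [-2.9203  0.0479  5.9294] M [ 0.062   0.412  -0.0072] 0.029563996152450006 29.99986625276506
```

The foot is seated on the pad. I'll ease the load and release.

To row units: -0.0008 m is -0.0027.

Emit:
{"api": "play_rows", "payload": {
  "motion": [
    [[0,0,-0.0027,0,0,0],[0,0,-0.0027,0,0,0],[0,0,-0.0027,0,0,0]]
  ]
}}

```text
time_s: 13.97
position: [0.5336, -0.0376, 0.0545]
tcp_rot: [[0.944, 0.331, 0.0], [0.331, -0.944, -0.0], [0.0, 0.0, -1.0]]
force: [0.1, 0.0, 1.4]
opening: 0.338
grasp_force: 30.0
```

Emit:
{"api": "play_rows", "payload": {
  "motion": [
    [[0,0,0,0,0,0],[0,0,0,0,0,0],[0,0,0,0,0,0],[0,0,0,0,0,0],[0,0,0,0,0,0],[0,0,0,0,0,0],[0,0,0,0,0,0],[0,0,0,0,0,0]]
  ],
  "fingers": 0.087
}}

```text
time_s: 14.63
position: [0.5333, -0.0375, 0.0543]
tcp_rot: [[0.943, 0.331, -0.0], [0.331, -0.943, 0.0], [-0.0, -0.0, -1.0]]
force: [-0.0, -0.1, -0.0]
opening: 0.856
grasp_force: 0.0
```

Emit:
{"api": "play_rows", "payload": {
  "motion": [
    [[0,0,-0.0333,0,0,0],[0,0,-0.1,0,0,0],[0,0,-0.1667,0,0,0],[0,0,-0.25,0,0,0],[0,0,-0.3333,0,0,0],[0,0,-0.4167,0,0,0],[0,0,-0.4833,0,0,0],[0,0,-0.5,0,0,0]]
  ]
}}

```text
time_s: 15.3
position: [0.5353, -0.038, 0.2085]
tcp_rot: [[0.943, 0.331, 0.007], [0.332, -0.943, -0.002], [0.006, 0.004, -1.0]]
force: [-0.2, -0.5, 0.2]
opening: 0.996
grasp_force: 0.0
```

```bash
python3 st.py; python3 - <<'E'
from w import *
c=cap('wrist'); s=cap('side'); f=c['frame'].astype(int);R,G,B=f[...,0],f[...,1],f[...,2]
p=proj(c,(.533,-.0375,.093)); top=blob((B>R+40)&(B>190),p); print('top',p,top.sum(),circ(c,ell(top),.093))
p=proj(c,(.533,-.0375,.006)); I=np.indices(R.shape); roi=np.hypot(I[1]-p[0],I[0]-p[1])<60
print('pad',circ(c,ell(blob((f.max(2)<70)&roi,p)),.006)); w=(f.min(2)>140)&(np.hypot(I[1]-p[0],I[0]-p[1])<34); print('foot',circ(c,ell(blob(w,p)),.018))
o=np.zeros((400,700,3),np.uint8); o[:,:350]=c['frame'][:,140:490,::-1]; o[:,350:]=s['frame'][:,150:500,::-1]; cv2.imwrite('pics/c8.png',o)
E
```

```text
15.5 [ 0.5336 -0.0376  0.2054] [[ 0.9435  0.3314 -0.0017]
 [ 0.3314 -0.9435  0.0005]
 [-0.0015 -0.001  -1.    ]] F [-0.0605 -0.1189  0.8491] M [ 0.0101  0.0456 -0.0017] 0.0867510453853564 0.0
top [317.2206 194.1859] 873 (array([ 0.5361, -0.0344]), np.float64(0.015521677018500688))
pad (array([ 0.5337, -0.038 ]), np.float64(0.04867185705295025))
foot (array([ 0.5342, -0.0368]), np.float64(0.02785085016595282))
```

View pics/c8.png

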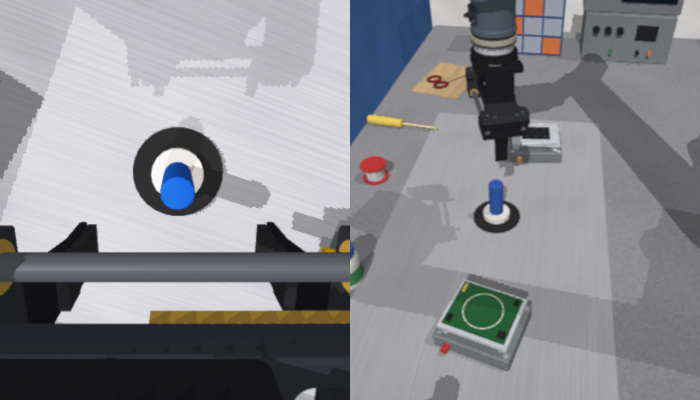

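The presser stands upright in the middle of the pad, foot within about 1.5 mm of the pad's centre. The board is back up and the gripper is clear.

```bash
python3 -c "
from rig import bot
print(bot.hand_in())"
```

```text
the job is handed in; nothing more can be done
None
```

The board was pressed level to its bottom stop on the ring, held there for just over a second, and the presser was stood upright within about 1.5 mm of the pad's middle and released. The job is handed in, at about 15.5 s of the 51 s allowed.

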